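# Offer up a bow-tie key over its pocket

## Task

Clear the two offcuts lying over the bow-tie pocket of the cramped board into the long dish and let go of them there. Then take the loose bow-tie key, carry it over the mallet, tin and cramps without knocking them about, and hold it level about 8 mm above the board, squarely over the pocket and in line with its outline, so that I can sight the joint before it goes in; the key must never touch the board or cramps. Finish while still holding the key there, at rest: do not put it down or let go.

Things in the scene. Friction and masses are not known exactly. Their poses are not given: they have to be found in the camera images.
- pocket (a point): Centre of the bow-tie pocket, level with the board's upper face, 28 mm above the bench. x runs along the pocket's length, z up. The pocket is 85 mm long (x), 45 mm wide (y) at both ends, narrows in straight lines to 23 mm at its middle, and is 15 mm deep; symmetric, so the key fits either way round. A tin of tall brushes stands to the right of the board, a small chest beyond it.
- key: Loose bow-tie (butterfly) key of plain wood lying flat on the bench to the robot's left: 84 mm long (its x), 44 mm wide (y) at both ends, narrowing in straight lines to 22 mm at its middle, 18 mm thick, about 50 g. Origin: centre of its underside. Grip it across its narrow middle (fingers closing along its y); the pads settle into the two notches.
- offcut_block: Loose rectangular offcut of pale wood, 42 mm (its x) by 85 mm (y) by 24 mm high (z), lying flat on the board across one half of the pocket. Origin: centre of its underside. Grip it across its 42 mm width.
- offcut_mitre: Loose offcut of pale wood with one slanting end, lying flat on the board across the other half of the pocket: 32 mm wide (its x), 22 mm high; seen from above its corners are at (x, y) = (-16, -24), (16, -24), (16, 18), (-16, 42) mm. Origin: on its underside, midway between the parallel sides; grip there across the 32 mm.
- dish: Long narrow moulded dish at the bench's left edge, farther out than the key; fixed. Outside 226 mm long (its y), 75 mm wide (x), 36 mm high; inside about 50 mm wide at the floor (5 mm up), 65 mm at the rim. Origin: centre of its underside. To its right lies a drawing board that slopes up from 20 mm beside the dish to 85 mm at its right edge.
- stain_tin: Closed brown tin, 56 mm across, 63 mm high, standing on the bench between the key and the board; leave it. Origin: centre of its underside.
- board: Plain pale board, 180 mm (x) by 200 mm (y) by 28 mm, with the pocket in its middle, a dark crack along y, and the two cramps; fixed. Origin: centre of its underside; axes as the pocket's. The cramps' flat bars run along x at y = +85 and -85 mm, 8 mm wide, tops 56 mm above the bench; their heads at the board's edges (|x| 90 to 145 mm) are 26 mm wide and 64 mm high; wooden handles reach x = -268 mm.
- mallet_head (a point): Middle of the round head of a wooden mallet (head 108 mm long, 82 mm across) lying on the bench between the key and the board, its handle toward the robot; leave it.

How it is judged (in metres and radians):
On the way:
1. both offcuts lie in the dish, let go (x of offcut_block in the frame of dish between -0.034 and 0.034 m and y of offcut_block in the frame of dish between -0.1 and 0.1 m and height (world z) of each of offcut_block, offcut_mitre below 0.05 m and contact force between each of offcut_block, offcut_mitre and the arm below 0.1 N and contact force between each of offcut_block, offcut_mitre and the fingers below 0.1 N and x of offcut_mitre in the frame of dish between -0.034 and 0.034 m and y of offcut_mitre in the frame of dish between -0.1 and 0.1 m), for 0.2 s.
At the end, for the whole second after the job is handed in: Both offcuts at rest in the dish (origins over its inside, below 50 mm). Key held by the fingers alone, still, level within 4 deg; centre within 5 mm of the pocket's, seen from above; length within 4 deg of the pocket's; underside 2 to 15 mm above the board (x of offcut_block in the frame of dish between -0.034 and 0.034 m and y of offcut_block in the frame of dish between -0.1 and 0.1 m and height (world z) of each of offcut_block, offcut_mitre below 0.05 m and linear speed of each of offcut_block, offcut_mitre, key below 0.02 m/s and x of offcut_mitre in the frame of dish between -0.034 and 0.034 m and y of offcut_mitre in the frame of dish between -0.1 and 0.1 m and horizontal distance between key and pocket below 0.005 m and z of key in the frame of pocket between 0.002 and 0.015 m and angle between the x axis of key and the x axis of pocket, either way round below 0.07 rad and angle between key's own z axis and vertical below 0.07 rad and angular speed of key below 0.2 rad/s and contact force between key and the fingers above 1 N and contact force between key and board below 0.1 N); the arm keeps its last pose, push and grip.
It fails at once if the key touches the board or the cramps (contact force between key and board above 0.5 N).
It fails at once if the mallet or the tin is knocked about (distance of any of mallet_head, stain_tin from where it was at the start of the episode above 0.03 m).
It also fails if it takes over 72 s, if anything falls off the work surface, if the arm or the gripper's body presses on something with over 40 N, if the wrist force passes 120 N, or if a joint passes its speed limit or range.

## Robot

A 6-joint arm with a two-finger parallel gripper is mounted at the origin on the work surface; the furniture and walls round the work are solid. World frame = base frame: x ahead of the robot, y to its left, z up, the work surface at z = 0. Lengths are in mm, angles in rad, forces in N, time in s.
With the tool pointing down it reaches from about 275 to 750 mm from the base axis. Payload 10.2 kg.
Tool frame: the origin (TCP) lies at the very end of the fingers, on their centre line; the grasp point (between the pads) lies ctrl.grip_depth behind it (ctrl.grip_depth is the distance from the TCP to the grasp point, in mm); z points along the fingers, y is the direction in which the jaws open and shut (so a half turn about z gives the same grasp; the last joint's range is limited). The gripper opens to 85 mm and grips with 20 to 120 N. Pads are 22 mm wide; open, the fingers measure 114 mm over their backs; the gripper's body (76 mm by 85 mm) begins 54 mm behind the grasp point. The pads swing forward as they close: fully open they stand 13 mm farther back than shut.
Start: joints at [0.946, 0.313, 1.498, -0, 1.331, -0.223], TCP at [205.328, 483.189, 204.894] pointing down, gripper open.
Joint ranges: [-2.94, 2.94], [-0.97, 2.17], [0.19, 2.56], [-1.23, 4.37], [0.02, 3.11], [-2.88, 2.88]. Speed limits (rad/s): [2.39, 2.39, 3.01, 3.14, 3.14, 3.14].

## Interface

Orientations are given as a unit quaternion [w, x, y, z].
In Python, from rig import telemetry, eyes, ctrl, nets gives the robot as it stands. The module is installed in compiled form; this text tells all that it offers.
- The arm moves only by the tool drive_tool, never from a script. Its argument "series" is text: rows parted by semicolons, each of 7 numbers parted by spaces: the shift along the tool's x, y, z normalised to -1 to 1, where 1 is 0.12 m, then the turn, a rotation vector about the tool's x, y, z normalised to -1 to 1, where 1 is 0.5 rad, then the opening, from 0 (shut) to 1 (fully open). In form: tx ty tz wx wy wz hand; .... A call has 1 to 20 rows; each row is the pose to reach, as a shift and turn from the pose measured when the call began, along the tool's axes at that moment; what a row does not reach only later rows make up. A row lasts 1/10 s, in which the tool goes at most 50 mm and 8.59 degrees, less where a joint would pass 70% of its speed; a pose out of reach is approached as far as the arm can. A call with a number of a shift or a turn outside -1 to 1 is refused whole. A call with a gripper value outside its range is refused whole. The fingers move at their own pace and stop on an object; "newtons" is the grip in N (left out, the last holds). Time passes only in rows, so rows that repeat a pose let the fingers close. It gives the time, the measured TCP pose, the force and the opening at its end, in the units of the state.
- telemetry.sense(): the state, without advancing time (a new reading comes with each control period).
- eyes.capture(name): name is "side" or "top"; returns a dict with "frame" (480x640x3 uint8, red, green, blue), "fx", "fy", "cx", "cy" (pixels), "view" (4x4, takes a point from world to camera coordinates). Camera axes: x right, y up, looking along -z (the intrinsics and any distortion apply to the point x, -y, -z); pixel columns grow to the right and rows downward; lengths in mm; the calibration is good to about 2 mm. A picture is of the moment at which its call begins. There is no depth.
- ctrl.finish_job(): hands the job in, once; it reports no verdict.
Trained networks look in a picture, given as the dict that the camera call returned (one of the last four; its "shot" number tells which), for a name from the list of things; names that differ only in an ending like _2 or _b are one class to them, and where a whole thing is asked for, a point or a joint stands for the part that bears it (a point fixed in the world has none). Each returns a list of dicts, best first, with "confidence" (0 to 1); they miss things now and then, are a little off and sometimes report something else, mostly with a low value. They report only what shows in the picture. A call takes as long as a camera call.
- nets.spot_in(name, picture): "rect" ([left, top, right, bottom] in pixels, round what is visible of it).
The state is a dict: "time_s": time; "joints": joint angles; "dq": joint speeds; "tau": joint torques, N m; "eef_pos": TCP position; "ee_rot": TCP orientation; "force": force on the tool from outside, world axes, zero at the start; "wrist_torque": the same for the moment, N m; "grip_width": opening from 0.0 (shut) to 1.0 (fully open).
Only numpy, scipy, OpenCV 4.12 (cv2) and the standard library are available. Lean on these libraries where they do the work, as an engineer would, in place of code of your own. Each camera call takes 0.05 s, during which the arm holds its last target. There are 200 camera calls.

## Working session

There is one attempt and no reset: what is moved stays moved. The work goes in short steps, Python scripts to look and compute and a tool call to move; the robot and the scene stay as the last step left them, time stands still between calls to the robot, and variables do not carry over. Pictures are saved under pics/ and viewed, about 8 in all and at most 12, crops included, and the job is handed in when it is done.

Besides the shell and the picture viewer there is one more tool, called after "Emit:" in YAML: its name, and indented under it one key for each argument. drive_tool: Moves the arm, as the interface text tells. Scaled input: -1 to 1 covers 0.12 m each way for a shift and 0.5 rad each way for a turn. Its arguments: {"type":"object","properties":{"series":{"type":"string"},"newtons":{"type":"number"}},"required":["series"]}

```bash
mkdir -p pics; cat > h.py <<'E'
import numpy as np, cv2
from rig import telemetry, eyes, ctrl, nets
E
python3 - <<'E'
from h import *
print(telemetry.sense(), ctrl.grip_depth)
for n in("top","side"):
    p=eyes.capture(n); print({k:(np.round(v,4).tolist() if k=='view' else v) for k,v in p.items() if k!='frame'})
    cv2.imwrite(f'pics/{n}0.png',p['frame'][:,:,::-1]); np.savez(f'{n}0.npz',**p)
    for o in('key','offcut_block','offcut_mitre','dish','stain_tin','board','mallet_head'):
        print(n,o,[(np.round(d['rect']).tolist(),round(d['confidence'],2)) for d in nets.spot_in(o,p)][:2])
E
```

```text
{'time_s': 0.0, 'joints': array([ 9.45615260e-01,  3.13453842e-01,  1.49843206e+00, -8.62193239e-06,
        1.33099346e+00, -2.23397984e-01]), 'dq': array([ 0.00149091,  0.0007926 , -0.00152474, -0.00096311, -0.00124847,
        0.00040061]), 'tau': array([-1.33671970e-04, -4.12265897e+01, -2.59743100e+01, -1.96105088e-04,
        4.14988594e-03,  2.90797061e-05]), 'eef_pos': array([205.14674154, 482.9477908 , 204.33502107]), 'ee_rot': array([-2.61035207e-04,  1.99541974e-01,  9.79889069e-01, -5.88030551e-04]), 'force': array([-0.01070901, -0.49877521,  1.14877634]), 'wrist_torque': array([ 0.02920295,  0.00541125, -0.00338009]), 'grip_width': 0.9981608321970888} 18.700000000000003
{'fx': 599.1351380131877, 'fy': 599.1351380131877, 'cx': 322.41305315452627, 'cy': 237.10523373634814, 'view': [[0.0258, -0.9995, -0.0187, 13.6001], [0.9874, 0.0226, 0.1567, -500.7366], [-0.1562, -0.0225, 0.9875, -986.8083], [0.0, 0.0, 0.0, 1.0]], 'shot': 1}
top key [([194.0, 276.0, 229.0, 331.0], 0.64)]
top offcut_block [([432.0, 299.0, 489.0, 334.0], 0.89)]
top offcut_mitre [([445.0, 259.0, 484.0, 281.0
[... 256 characters left out ...]
': 515.5127897539786, 'fy': 515.5127897539786, 'cx': 322.4766636626445, 'cy': 245.26780747810037, 'view': [[0.5975, -0.8018, 0.0079, -267.3872], [0.7092, 0.533, 0.4615, -376.5842], [-0.3743, -0.2701, 0.8871, -799.7716], [0.0, 0.0, 0.0, 1.0]], 'shot': 2}
side key [([194.0, 218.0, 233.0, 259.0], 0.82)]
side offcut_block [([370.0, 343.0, 427.0, 396.0], 0.79)]
side offcut_mitre [([406.0, 322.0, 453.0, 353.0], 0.58)]
side dish [([200.0, 118.0, 285.0, 198.0], 0.68)]
side stain_tin [([245.0, 256.0, 281.0, 297.0], 0.82)]
side board [([264.0, 271.0, 505.0, 480.0], 0.72), ([199.0, 119.0, 286.0, 200.0], 0.55)]
side mallet_head [([262.0, 271.0, 507.0, 480.0], 0.63), ([202.0, 118.0, 285.0, 199.0], 0.42)]
```

View pics/top0.png

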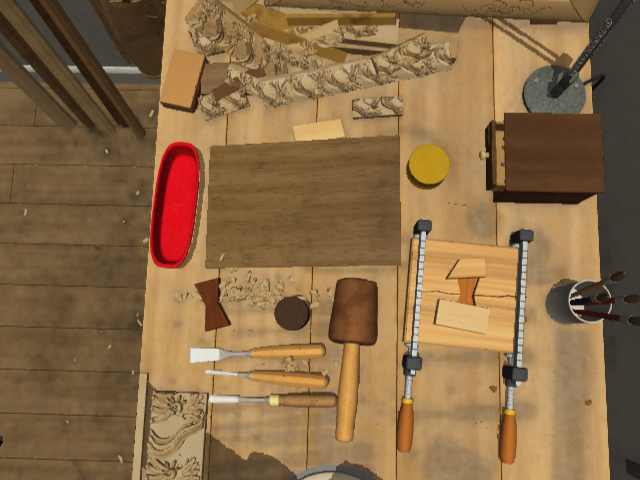

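View pics/side0.png

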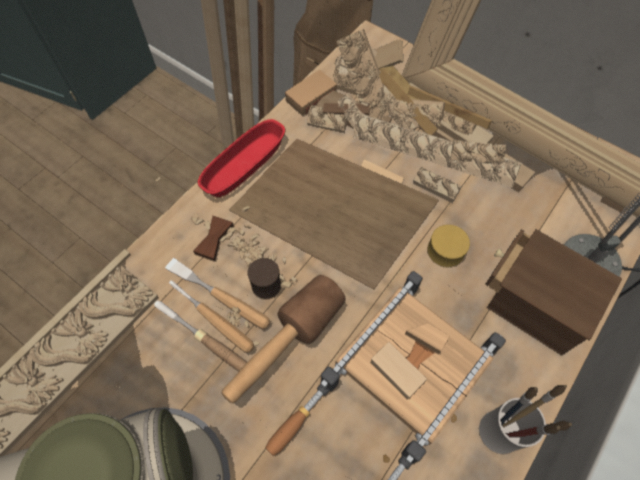

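The top view shows the dish at about (176,205), the key at (211,303), the tin at (292,313), the mallet head at (354,310), the mitre at (465,269), and the block at (462,317). The pocket shows between the two offcuts, near (467,290). I'll zoom in for the corners.

```bash
python3 - <<'E'
from h import *
f=np.load('top0.npz')['frame'][:,:,::-1]
a=cv2.resize(f[140:340,145:240],None,fx=3,fy=3,interpolation=cv2.INTER_CUBIC)
b=cv2.resize(f[230:360,405:530],None,fx=4,fy=4,interpolation=cv2.INTER_CUBIC)
c=np.zeros((600,785,3),np.uint8); c[:,:285]=a; c[:520,285:]=b
cv2.imwrite('pics/z.png',c)
E
```

```text
(no output)
```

View pics/z.png

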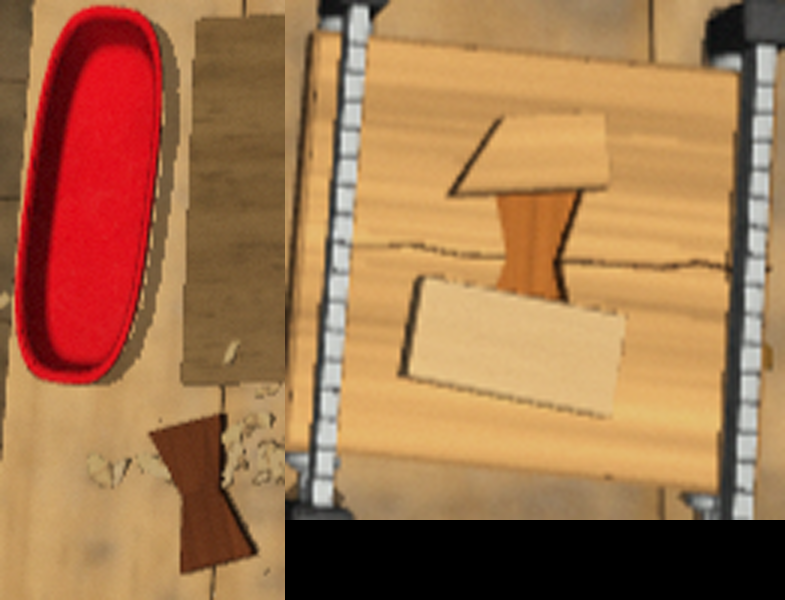

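```bash
cat >> h.py <<'E'
from scipy.optimize import least_squares
def proj(p,P):
    c=np.c_[P,np.ones(len(P))]@np.asarray(p['view']).T
    return np.c_[p['cx']+p['fx']*c[:,0]/-c[:,2], p['cy']-p['fy']*c[:,1]/-c[:,2]]
def place(q,M,z):
    M=np.array(M,float);c,s=np.cos(q[2]),np.sin(q[2])
    return np.c_[q[0]+c*M[:,0]-s*M[:,1],q[1]+s*M[:,0]+c*M[:,1],np.full(len(M),z)]
def fit(p,M,z,uv,q0):
    r=least_squares(lambda q:(proj(p,place(q,M,z))-uv).ravel(),q0,x_scale=[10,10,.1],loss='soft_l1')
    return r.x, np.abs(proj(p,place(r.x,M,z))-uv).max()
BLK=[(21,42.5),(21,-42.5),(-21,-42.5),(-21,42.5)]
MIT=[(16,18),(16,-24),(-16,-24),(-16,42)]
KEY=[(42,22),(42,-22),(0,-11),(-42,-22),(-42,22),(0,11)]
POC=[(42.5,22.5),(42.5,-22.5),(0,-11.5),(-42.5,-22.5),(-42.5,22.5),(0,11.5)]
E
python3 - <<'E'
from h import *
p=dict(np.load('top0.npz'))
L=lambda a:(np.array(a)+.5)/3-.5+[145,140]
R=lambda a:(np.array(a)-[285,0]+.5)/4-.5+[405,230]
pr=lambda n,r:print(n,np.round(r[0],3),round(r[1],2))
pr('blk',fit(p,BLK,52,R([(425,279),(625,317),(609,417),(412,377)]),[370,-235,0]))
pr('mit',fit(p,MIT,50,R([(505,117),(605,115),(608,187),(462,193)]),[430,-235,0]))
pr('key',fit(p,KEY,18,L([(150,433),(221,415),(220,489),(253,552),(181,573),(183,490)]),[370,180,-.2]))
# dish rim outer: long ends & width, ellipse-like: mid of extremes, z=36
pr('dish',fit(p,[(0,113),(0,-113),(37.5,0),(-37.5,0)],36,L([(112,8),(68,383),(24,195),(156,195)]),[550,230,1.57]))
# notch, bars (centreline, at board rows)
pr('pocket',fit(p,[(0,-11.5),(0,11.5)],28,R([(561,262),(508,250)]),[400,-235,0]))
for n,uv in(('tin',(292,313)),):
    pr(n,fit(p,[(0,0),(0,0)],63,np.array([uv,uv]),[350,60,0]))
pr('mal',fit(p,[(0,0)]*2,60,np.array([(354,310)]*2),[350,0,0]))
a=proj(p,place([400,-235,0],[(0,85),(0,-85)],56));print(a, (a-[405,230])*4+[285,0])
E
```

```text
blk [ 3.71080e+02 -2.09402e+02 -1.66000e-01] 1.25
mit [ 4.52343e+02 -2.24769e+02  6.00000e-02] 2.22
key [3.82928e+02 2.14166e+02 2.79000e-01] 2.36
dish [553.963 285.021   1.746] 125.35
pocket [ 4.10488e+02 -2.22159e+02 -2.00000e-01] 0.06
tin [369.262  71.944   0.   ] 0.0
mal [376.826 -29.771   0.   ] 0.0
[[426.93141726 297.82541212]
 [530.50195629 300.39305634]] [[372.72566904 271.30164849]
 [787.00782516 281.57222537]]
```

```bash
cat >> h.py <<'E'
DISH=lambda t:np.c_[37.5*np.sign(np.cos(t))*abs(np.cos(t))**.6,113*np.sign(np.sin(t))*abs(np.sin(t))**.6]
def iou(p,q,M,z,mask):
    m=np.zeros(mask.shape,np.uint8);cv2.fillPoly(m,[np.round(proj(p,place(q,M,z))*16).astype(int)],1,shift=4)
    return (m&mask).sum()/(m|mask).sum()
E
python3 - <<'E'
from h import *
p=dict(np.load('top0.npz'));s=dict(np.load('side0.npz'))
L=lambda a:(np.array(a)+.5)/3-.5+[145,140]
R=lambda a:(np.array(a)-[285,0]+.5)/4-.5+[405,230]
def pr(n,M,z,uv,q0):
    q,_=fit(p,M,z,uv,q0);print(n,np.round(q,3),np.round(proj(p,place(q,M,z))-uv,1).tolist())
    b=proj(s,place(q,M,z));print('  side',b.min(0).round(),b.max(0).round());return q
pr('blk',BLK,52,R([(425,279),(625,317),(609,417),(412,377)]),[370,-210,-.2])
pr('mit',MIT,50,R([(505,117),(605,115),(608,187),(455,193)]),[450,-225,0])
pr('key',KEY,18,L([(150,433),(221,415),(220,489),(253,552),(181,573),(183,490)]),[383,214,.28])
for n,P in(('top',p),('side',s)):
    h=cv2.cvtColor(P['frame'],cv2.COLOR_RGB2HSV);m=(((h[...,0]<6)|(h[...,0]>174))&(h[...,1]>200)&(h[...,2]>60)).astype(np.uint8)
    _,lab,st,ce=cv2.connectedComponentsWithStats(m);i=1+st[1:,4].argmax();print(n,st[i],ce[i])
    m=(lab==i).astype(np.uint8);M=DISH(np.linspace(0,6.28,60))
    from scipy.optimize import minimize
    r=minimize(lambda q:-iou(P,[q[0]*100,q[1]*100,q[2]],M,36,m),[5.5,2.5,-1.7],method='Nelder-Mead',options=dict(initial_simplex=[[5.5,2.5,-1.7],[5.8,2.5,-1.7],[5.5,2.8,-1.7],[5.5,2.5,-1.5]]));print(r.x,r.fun)
E
```

```text
blk [ 3.71080e+02 -2.09402e+02 -1.66000e-01] [[-0.4, -0.4], [0.6, -0.1], [0.8, 0.2], [-1.3, 0.2]]
  side [370. 342.] [426. 398.]
mit [ 4.52298e+02 -2.24484e+02  5.40000e-02] [[-0.0, -0.2], [0.1, -0.5], [0.7, 0.5], [-0.7, 0.2]]
  side [405. 323.] [449. 352.]
key [3.82928e+02 2.14166e+02 2.79000e-01] [[-0.6, -0.6], [0.4, -1.0], [-0.0, -0.5], [0.7, 0.7], [-0.3, 0.2], [-0.1, 2.4]]
  side [192. 215.] [232. 258.]
top [ 150  142   49  126 4762] [174.24905502 204.70453591]
[ 5.55326286  2.85575237 -1.62395087] -0.9541174113404127Traceback (most recent call last):
  File "<stdin>", line 13, in <module>
ValueError: attempt to get argmax of an empty sequence
```

```bash
cat >> h.py <<'E'
from scipy.spatial.transform import Rotation as Ro
def ang(s):
    w,x,y,z=s['ee_rot'];m=Ro.from_quat([x,y,z,w]).as_matrix();return np.arctan2(m[1,1],m[0,1]),m
def plan(wps,start=None):
    "wps: (x,y,z,toolY angle); prints one tool row per call, in normalised units"
    if start is None:
        s=telemetry.sense();a,m=ang(s);start=[*s['eef_pos'],a]
        print('at',np.round(start,3),'tilt',np.round(m[:2,2],4),'F',np.round(s['force'],1),'grip',round(s['grip_width'],3),'t',s['time_s'])
    c=np.array(start,float)
    for w in wps:
        w=np.array(w,float)
        for n in range(1,30):
            k=c.copy();rows=[]
            for i in range(n):
                d=(w-c)/n;S,C=np.sin(k[3]),np.cos(k[3])
                rows.append(np.array([(-S*d[0]+C*d[1])/120,(C*d[0]+S*d[1])/120,-d[2]/120,-d[3]/.5]));k=k+d
            if np.abs(rows).max()<=.99:break
        for r in rows:print('  ',' '.join(f'{v:.3f}' for v in r[:3]),'0 0',f'{r[3]:.3f}','| mm',round(120*np.linalg.norm(r[:3])))
        print('  ->',w);c=w
E
python3 - <<'E'
from h import *
plan([(371,-209,140,-.166),(371,-209,33,-.166)])
E
```

```text
at [205.313 483.191 204.88    1.169] tilt [-0. -0.] F [ 0.3 -0.4  0.2] grip 0.996 t 0.8
   -0.588 -0.795 0.090 0 0 0.445 | mm 119
   -0.749 -0.646 0.090 0 0 0.445 | mm 119
   -0.873 -0.464 0.090 0 0 0.445 | mm 119
   -0.954 -0.260 0.090 0 0 0.445 | mm 119
   -0.988 -0.044 0.090 0 0 0.445 | mm 119
   -0.973 0.175 0.090 0 0 0.445 | mm 119
  -> [ 3.71e+02 -2.09e+02  1.40e+02 -1.66e-01]
   0.000 0.000 0.892 0 0 -0.000 | mm 107
  -> [ 3.71e+02 -2.09e+02  3.30e+01 -1.66e-01]
```

Emit:
drive_tool:
  series: "-0.588 -0.795 0.09 0 0 0.445 0.8;-0.588 -0.795 0.09 0 0 0.445 0.8;-0.588 -0.795 0.09 0 0 0.445 0.8;-0.588 -0.795 0.09 0 0 0.445 0.8"
  newtons: 40

```text
time_s: 1.2
eef_pos: [233.4, 366.1, 194.2]
ee_rot: [0.0, 0.308, 0.951, -0.0]
force: [0.1, 0.8, 0.1]
grip_width: 0.799
```

Emit:
drive_tool:
  series: "-0.75 -0.645 0.09 0 0 0.445 0.8;-0.75 -0.645 0.09 0 0 0.445 0.8;-0.75 -0.645 0.09 0 0 0.445 0.8;-0.75 -0.645 0.09 0 0 0.445 0.8"

```text
time_s: 1.6
eef_pos: [261.4, 249.6, 183.6]
ee_rot: [0.0, 0.413, 0.911, 0.0]
force: [0.8, 1.4, -0.5]
grip_width: 0.801
```

Emit:
drive_tool:
  series: "-0.873 -0.464 0.09 0 0 0.445 0.8;-0.873 -0.464 0.09 0 0 0.445 0.8;-0.873 -0.464 0.09 0 0 0.445 0.8;-0.873 -0.464 0.09 0 0 0.445 0.8"

```text
time_s: 2.0
eef_pos: [289.4, 133.2, 173.1]
ee_rot: [0.001, 0.513, 0.858, 0.0]
force: [0.4, 0.7, 1.3]
grip_width: 0.802
```

Emit:
drive_tool:
  series: "-0.954 -0.26 0.09 0 0 0.445 0.8;-0.954 -0.26 0.09 0 0 0.445 0.8;-0.954 -0.26 0.09 0 0 0.445 0.8;-0.954 -0.26 0.09 0 0 0.445 0.8"

```text
time_s: 2.4
eef_pos: [317.3, 16.9, 162.4]
ee_rot: [0.001, 0.606, 0.795, 0.0]
force: [-0.6, 0.5, 0.5]
grip_width: 0.807
```

Emit:
drive_tool:
  series: "-0.988 -0.044 0.09 0 0 0.445 0.8;-0.988 -0.044 0.09 0 0 0.445 0.8;-0.988 -0.044 0.09 0 0 0.445 0.8;-0.988 -0.044 0.09 0 0 0.445 0.8"

```text
time_s: 2.8
eef_pos: [344.8, -99.1, 151.6]
ee_rot: [0.0, 0.691, 0.723, 0.001]
force: [-0.4, 0.8, -0.1]
grip_width: 0.799
```

```bash
python3 - <<'E'
from h import *
plan([(371,-209,110,-.166),(371,-209,33,-.166)])
E
```

```text
at [ 3.44802e+02 -9.91410e+01  1.51574e+02  4.50000e-02] tilt [0.0014 0.0005] F [-0.4  0.8 -0.1] grip 0.799 t 2.8
   -0.924 0.177 0.346 0 0 0.422 | mm 120
  -> [ 3.71e+02 -2.09e+02  1.10e+02 -1.66e-01]
   0.000 0.000 0.642 0 0 -0.000 | mm 77
  -> [ 3.71e+02 -2.09e+02  3.30e+01 -1.66e-01]
```

Emit:
drive_tool:
  series: "-0.924 0.177 0.346 0 0 0.422 0.8;-0.924 0.177 0.346 0 0 0.422 0.8;-0.924 0.177 0.346 0 0 0.422 0.8;-0.924 0.177 0.346 0 0 0.422 0.8;-0.924 0.177 0.346 0 0 0.422 0.8"

```text
time_s: 3.3
eef_pos: [371.6, -206.8, 110.1]
ee_rot: [-0.0, 0.763, 0.647, 0.001]
force: [-0.3, -0.7, -0.4]
grip_width: 0.799
```

Emit:
drive_tool:
  series: "0 0 0.3 0 0 0 0.8;0 0 0.55 0 0 0 0.8;0 0 0.642 0 0 0 0.8;0 0 0.642 0 0 0 0.8;0 0 0.642 0 0 0 0;0 0 0.642 0 0 0 0;0 0 0.642 0 0 0 0;0 0 0.642 0 0 0 0;0 0 0.642 0 0 0 0;0 0 0.642 0 0 0 0;0 0 0.642 0 0 0 0"

```text
time_s: 4.4
eef_pos: [371.7, -206.7, 33.1]
ee_rot: [-0.0, 0.763, 0.647, 0.001]
force: [0.3, 0.8, 1.1]
grip_width: -0.001
```

```bash
python3 - <<'E'
from h import *
p=eyes.capture('top')
cv2.imwrite('pics/g1.png',cv2.resize(p['frame'][180:430,340:590,::-1],None,fx=2.2,fy=2.2))
# dish centre 554.5,285.6, long dir = angle -.053 ; block near half (-44)
plan([(371,-209,140,-.166),(510.5,288,140,-1.62),(510.5,288,34,-1.62)])
E
```

```text
at [ 3.71683e+02 -2.06696e+02  3.31380e+01 -1.64000e-01] tilt [0.0011 0.0014] F [-0.4  0.1 -0.6] grip 0.002 t 4.45
   -0.020 -0.002 -0.891 0 0 0.004 | mm 107
  -> [ 3.71e+02 -2.09e+02  1.40e+02 -1.66e-01]
   0.855 0.092 -0.000 0 0 0.582 | mm 103
   0.846 -0.157 -0.000 0 0 0.582 | mm 103
   0.766 -0.393 -0.000 0 0 0.582 | mm 103
   0.621 -0.596 -0.000 0 0 0.582 | mm 103
   0.424 -0.749 -0.000 0 0 0.582 | mm 103
  -> [510.5  288.   140.    -1.62]
   0.000 -0.000 0.883 0 0 -0.000 | mm 106
  -> [510.5  288.    34.    -1.62]
```

View pics/g1.png

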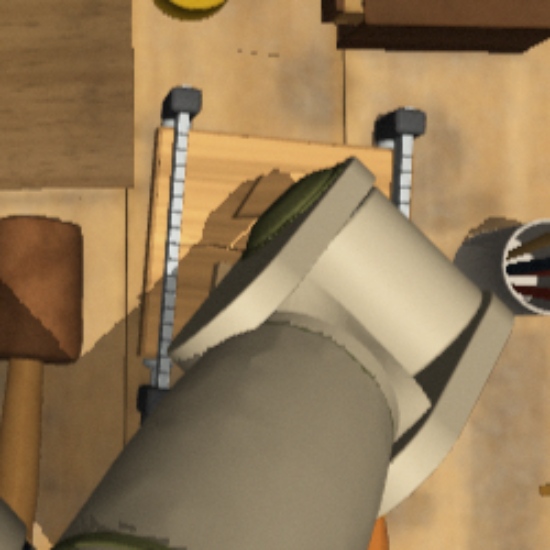

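The jaws shut on nothing. The arm hides the spot from above, so I'll check the side view.

```bash
python3 - <<'E'
from h import *
p=eyes.capture('side')
print(proj(p,np.array([[371.7,-206.7,33.],[371.7,-206.7,52]])))
cv2.imwrite('pics/g2.png',cv2.resize(p['frame'][230:480,280:530,::-1],None,fx=2.2,fy=2.2))
E
```

```text
[[395.35523956 370.81087585]
 [396.91565248 367.93848618]]
```

View pics/g2.png

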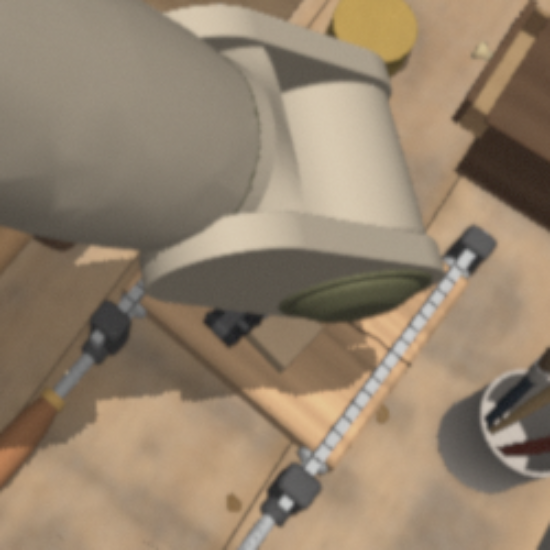

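Emit:
drive_tool:
  series: "0 0 -0.4 0 0 0 0;0 0 -0.9 0 0 0 0;0 0 -0.9 0 0 0 0.7;0 0 -0.9 0 0 0 0.7"

```text
time_s: 4.9
eef_pos: [372.1, -207.4, 142.3]
ee_rot: [0.002, 0.763, 0.647, 0.001]
force: [0.6, -0.4, -0.2]
grip_width: 0.329
```

Emit:
drive_tool:
  series: "0.95 0 0 0 0 0 0.7;0.95 0 0 0 0 0 0.7;0.95 0 0 0 0 0 0.7;0.95 0 0 0 0 0 0.7"

```text
time_s: 5.3
eef_pos: [390.0, -93.0, 140.6]
ee_rot: [-0.0, 0.762, 0.648, 0.001]
force: [-0.0, 0.4, -0.4]
grip_width: 0.697
```

Emit:
drive_tool:
  series: "0.95 0 0 0 0 0 0.7;0.95 0 0 0 0 0 0.7;0.95 0 0 0 0 0 0.7;0.95 0 0 0 0 0 0.7"

```text
time_s: 5.7
eef_pos: [407.9, 20.4, 139.5]
ee_rot: [-0.001, 0.761, 0.649, -0.0]
force: [0.1, -0.4, -0.5]
grip_width: 0.7
```

```bash
python3 - <<'E'
from h import *
f=[]
for n in('top','side'):
    p=eyes.capture(n);np.savez(n+'1.npz',**p)
    for o in('offcut_block','offcut_mitre'):print(n,o,[(np.round(d['rect']).tolist(),round(d['confidence'],2)) for d in nets.spot_in(o,p)][:2])
    f.append(p['frame'][:,:,::-1])
a=cv2.resize(f[0][230:380,400:530],None,fx=3,fy=4);b=cv2.resize(f[1][280:430,330:465],None,fx=3,fy=4)
cv2.imwrite('pics/g3.png',np.hstack([a,b]))
plan([])
E
```

```text
top offcut_block [([435.0, 299.0, 492.0, 332.0], 0.62)]
top offcut_mitre [([446.0, 255.0, 486.0, 282.0], 0.71)]
side offcut_block [([372.0, 345.0, 428.0, 397.0], 0.86)]
side offcut_mitre [([405.0, 326.0, 452.0, 356.0], 0.6)]
at [ 4.08227e+02  1.84600e+01  1.40516e+02 -1.63000e-01] tilt [0.0004 0.0007] F [-1.  -0.2 -0.2] grip 0.697 t 6.0
```

View pics/g3.png

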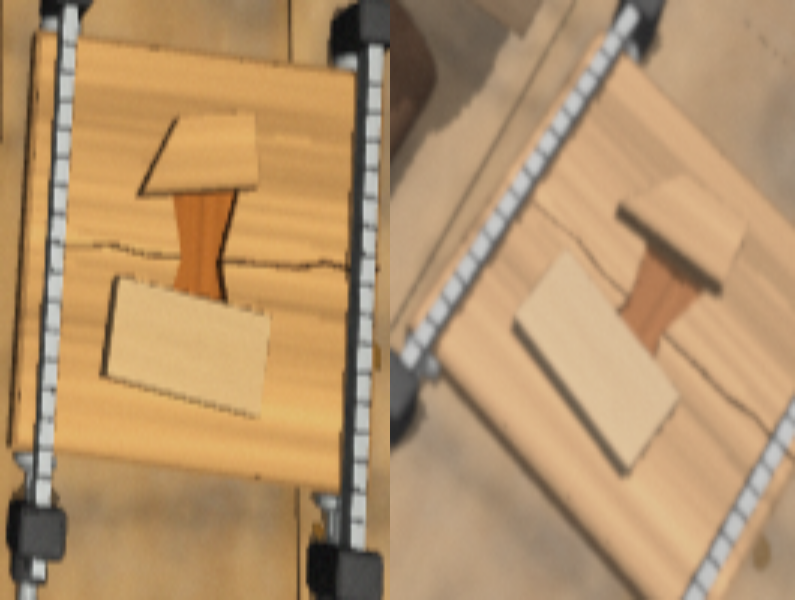

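The block hasn't moved, so the fingers never were at it. I'll check the projected TCP against the real gripper in both views.

```bash
python3 - <<'E'
from h import *
s=telemetry.sense();o=[]
_,m=ang(s)
for n in('top','side'):
    p=dict(np.load(n+'1.npz'));P=np.array([s['eef_pos'],s['eef_pos']-60*m[:,2],s['eef_pos']+42*m[:,1],s['eef_pos']-42*m[:,1]])
    uv=proj(p,P);print(n,uv.round());f=p['frame'][:,:,::-1]
    u,v=np.clip(uv[0].astype(int)-80,0,[480,320])
    c=cv2.resize(f[v:v+160,u:u+160],None,fx=2.4,fy=2.4,interpolation=cv2.INTER_CUBIC)
    for q,col in zip(uv,[(0,0,255),(255,0,0),(0,255,0),(0,255,0)]):cv2.circle(c,tuple(((q-[u,v])*2.4).astype(int)),4,col,1)
    o.append(c)
cv2.imwrite('pics/g4.png',np.hstack(o))
E
```

```text
top [[324. 287.]
 [324. 283.]
 [330. 260.]
 [319. 314.]]
side [[299. 253.]
 [298. 235.]
 [318. 237.]
 [280. 269.]]
```

View pics/g4.png

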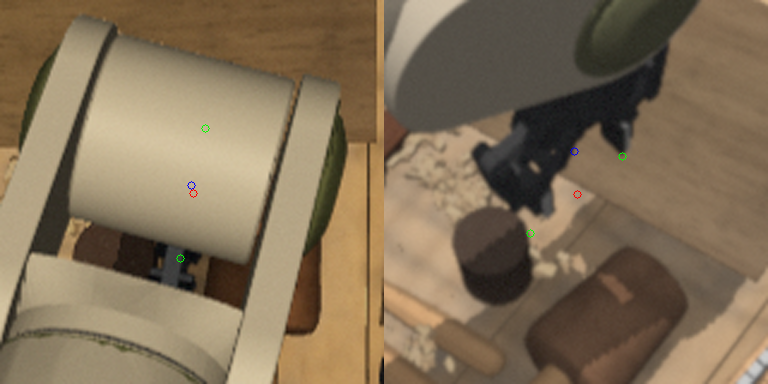

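Emit:
drive_tool:
  series: "-0.95 0 0 0 0 0 0;-0.95 0 0 0 0 0 0;-0.95 0 0 0 0 0 0;-0.95 0 0 0 0 0 0"

```text
time_s: 6.4
eef_pos: [389.4, -96.3, 140.4]
ee_rot: [0.0, 0.764, 0.646, 0.0]
force: [0.3, 0.1, -1.5]
grip_width: 0.02
```

```bash
python3 - <<'E'
from h import *
s=telemetry.sense();_,m=ang(s);p=eyes.capture('side')
uv=proj(p,np.array([s['eef_pos'],s['eef_pos']-19*m[:,2]]));print(uv)
u,v=uv[0].astype(int)-50
c=cv2.resize(p['frame'][v:v+100,u:u+100,::-1],None,fx=5,fy=5,interpolation=cv2.INTER_CUBIC)
for q,col in zip(uv,[(0,0,255),(255,0,0)]):cv2.circle(c,tuple(((q-[u,v])*5).astype(int)),4,col,1)
cv2.imwrite('pics/g5.png',c)
plan([(371,-209,60,-.166)])
E
```

```text
[[350.75048939 301.65995699]
 [351.46287088 297.07980021]]
at [ 3.89533e+02 -9.49540e+01  1.40375e+02 -1.66000e-01] tilt [0.0004 0.0009] F [-0.2  1.4 -0.4] grip -0.001 t 6.45
   -0.963 0.004 0.670 0 0 0.001 | mm 141
  -> [ 3.71e+02 -2.09e+02  6.00e+01 -1.66e-01]
```

View pics/g5.png

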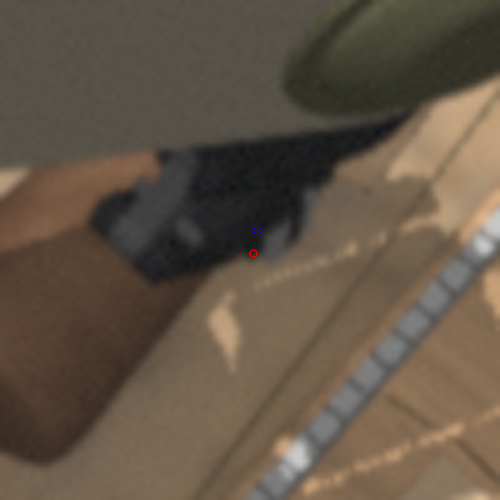

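Emit:
drive_tool:
  series: "-0.963 0 0.6 0 0 0 0;-0.963 0 0.6 0 0 0 0;-0.963 0 0.6 0 0 0 0;-0.963 0 0.6 0 0 0 0;-0.963 0 0.6 0 0 0 0;-0.963 0 0.6 0 0 0 0"

```text
time_s: 7.05
eef_pos: [371.0, -207.9, 68.8]
ee_rot: [0.0, 0.763, 0.647, 0.001]
force: [0.4, -0.2, 0.7]
grip_width: 0.004
```

Emit:
drive_tool:
  series: "0 0 0.05 0 0 0 0;0 0 0.1 0 0 0 0;0 0 0.1 0 0 0 0"

```text
time_s: 7.35
eef_pos: [370.9, -207.0, 56.2]
ee_rot: [-0.0, 0.762, 0.647, 0.0]
force: [0.2, 0.6, 0.3]
grip_width: 0.003
```

Emit:
drive_tool:
  series: "0 0 0.02 0 0 0 0;0 0 0.035 0 0 0 0;0 0 0.035 0 0 0 0"

```text
time_s: 7.65
eef_pos: [370.8, -206.9, 51.8]
ee_rot: [-0.001, 0.762, 0.647, 0.0]
force: [-0.0, 0.3, -0.3]
grip_width: 0.001
```

Emit:
drive_tool:
  series: "0 0 0.02 0 0 0 0;0 0 0.035 0 0 0 0;0 0 0.035 0 0 0 0"

```text
time_s: 7.95
eef_pos: [370.7, -206.8, 47.4]
ee_rot: [-0.001, 0.762, 0.647, 0.0]
force: [-0.9, -0.8, 0.9]
grip_width: -0.001
```

Emit:
drive_tool:
  series: "0 0 0.02 0 0 0 0;0 0 0.035 0 0 0 0;0 0 0.035 0 0 0 0"

```text
time_s: 8.25
eef_pos: [370.5, -206.7, 42.9]
ee_rot: [-0.001, 0.762, 0.647, 0.0]
force: [0.2, 0.2, -0.4]
grip_width: 0.004
```

Emit:
drive_tool:
  series: "0 0 0.02 0 0 0 0;0 0 0.035 0 0 0 0;0 0 0.035 0 0 0 0"

```text
time_s: 8.55
eef_pos: [370.4, -206.6, 38.5]
ee_rot: [-0.001, 0.762, 0.647, 0.0]
force: [-0.5, -0.1, 0.2]
grip_width: -0.003
```

Emit:
drive_tool:
  series: "0 0 0.02 0 0 0 0;0 0 0.035 0 0 0 0;0 0 0.035 0 0 0 0"

```text
time_s: 8.85
eef_pos: [370.3, -206.5, 34.0]
ee_rot: [-0.002, 0.762, 0.647, 0.0]
force: [-0.4, -0.3, 0.7]
grip_width: -0.002
```

Emit:
drive_tool:
  series: "0 0 0.02 0 0 0 0;0 0 0.035 0 0 0 0;0 0 0.035 0 0 0 0"

```text
time_s: 9.15
eef_pos: [370.2, -206.4, 29.5]
ee_rot: [-0.002, 0.762, 0.647, 0.0]
force: [0.8, 0.6, 0.3]
grip_width: -0.003
```

Emit:
drive_tool:
  series: "0 0 0.015 0 0 0 0;0 0 0.025 0 0 0 0;0 0 0.025 0 0 0 0"

```text
time_s: 9.45
eef_pos: [370.1, -206.3, 26.4]
ee_rot: [-0.002, 0.762, 0.647, 0.0]
force: [-0.7, -0.3, -1.0]
grip_width: -0.001
```

Emit:
drive_tool:
  series: "0 0 0.015 0 0 0 0;0 0 0.025 0 0 0 0;0 0 0.025 0 0 0 0"

```text
time_s: 9.75
eef_pos: [370.4, -206.5, 25.7]
ee_rot: [-0.002, 0.762, 0.647, 0.0]
force: [-10.6, 7.7, 39.0]
grip_width: 0.003
```

```bash
python3 - <<'E'
from h import *
s=telemetry.sense();p=eyes.capture('side')
uv=proj(p,np.array([s['eef_pos']]));print(uv,s['eef_pos'],s['force'])
u,v=uv[0].astype(int)-50
c=cv2.resize(p['frame'][v:v+100,u:u+100,::-1],None,fx=6,fy=6,interpolation=cv2.INTER_CUBIC)
for q,col in zip(uv,[(0,0,255),(255,0,0)]):cv2.circle(c,tuple(((q-[u,v])*6).astype(int)),4,col,1)
cv2.imwrite('pics/g6.png',cv2.convertScaleAbs(c,alpha=1.8))
E
```

```text
[[394.22014633 372.43241291]] [ 370.3873376  -206.45983519   25.67470997] [-10.56467598   7.73424075  39.01928517]
```

View pics/g6.png

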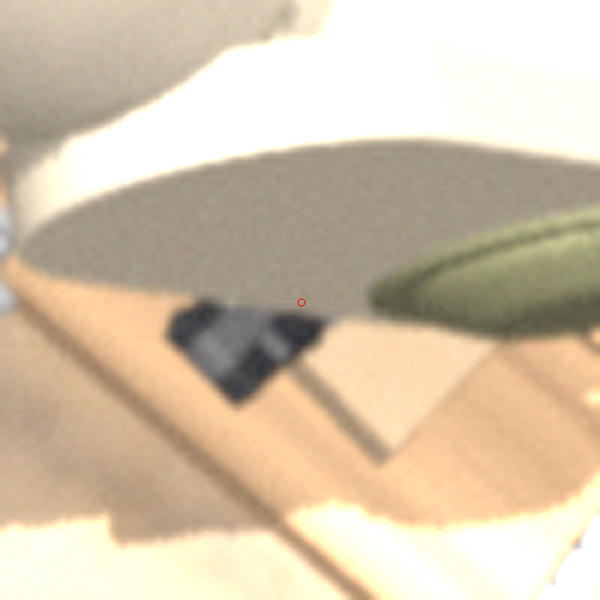

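```bash
python3 - <<'E'
from h import *
s=telemetry.sense();print(s)
F=s['force'];T=s['wrist_torque']*1000
r=np.cross(F,T)/(F@F);print('line of action pt (mm, world axes):',r,'+k*',F/np.linalg.norm(F), 'T.F',T@F/np.linalg.norm(F))
E
```

```text
{'time_s': 9.8, 'joints': array([-7.86905707e-01,  3.52776800e-01,  1.99226996e+00,  1.11842638e-03,
        7.99490547e-01, -6.24832601e-01]), 'dq': array([ 0.00100318, -0.00114872, -0.00020937,  0.00107509, -0.00059808,
       -0.00043454]), 'tau': array([-9.77376513e-01, -2.08647054e+01, -1.49374750e+01,  2.32452597e-01,
       -3.24745506e+00, -4.33395515e-03]), 'eef_pos': array([ 370.3978882 , -206.47485575,   25.66543853]), 'ee_rot': array([-1.49948052e-03,  7.62276953e-01,  6.47249194e-01,  2.82147333e-04]), 'force': array([-10.07611806,   7.89470987,  38.46367259]), 'wrist_torque': array([1.43208853, 1.77282186, 0.00660653]), 'grip_width': 0.0014174878822830839}
line of action pt (mm, world axes): [-41.46334941  33.56031161 -17.75021679] +k* [-0.24856139  0.19474961  0.94883604] T.F -4.437037809907822
```

Emit:
drive_tool:
  series: "0 0 -0.05 0 0 0 0;0 0 -0.05 0 0 0 0"

```text
time_s: 10.0
eef_pos: [370.9, -206.9, 32.4]
ee_rot: [-0.0, 0.762, 0.647, 0.0]
force: [0.1, 0.4, -0.0]
grip_width: -0.001
```

```bash
python3 - <<'E'
from h import *
p=dict(np.load('top0.npz'));s=dict(np.load('side0.npz'))
for h in(0,50,100,150,200,250,300):
    print(h,proj(p,np.array([[371.7,-206.7,33+h]])).round(),proj(s,np.array([[371.7,-206.7,33+h]])).round(),proj(p,np.array([[408.,18.5,140+h]])).round())
r=least_squares(lambda q:np.r_[(proj(p,q[None])-[517,316]).ravel(),(proj(s,q[None])-[430,294]).ravel()],[370,-206,250.]);print(r.x,r.fun)
for n,P in(('top',p),('side',s)):
    V=P['view'];print(n,'cam at',(-V[:3,:3].T@V[:3,3]).round())
E
```

```text
0 [[459. 316.]] [[395. 371.]] [[324. 287.]]
50 [[465. 316.]] [[400. 363.]] [[324. 284.]]
100 [[472. 315.]] [[404. 354.]] [[323. 281.]]
150 [[480. 314.]] [[410. 344.]] [[323. 278.]]
200 [[489. 312.]] [[416. 333.]] [[322. 274.]]
250 [[499. 311.]] [[423. 321.]] [[321. 270.]]
300 [[511. 310.]] [[430. 306.]] [[320. 265.]]
[ 363.20239482 -200.79012406  377.75006758] [ 0.26517488 -0.22261969 -0.32445584  0.05238905]
top cam at [ 340.    3. 1053.]
side cam at [ 128. -230.  885.]
```

Emit:
drive_tool:
  series: "0 0 -0.4 0 0 0 0;0 0 -0.4 0 0 0 0"

```text
time_s: 10.2
eef_pos: [372.7, -208.7, 83.9]
ee_rot: [0.003, 0.762, 0.647, 0.001]
force: [-0.2, 0.0, 0.4]
grip_width: -0.006
```

Emit:
drive_tool:
  series: "0.2 0.94 0 0 0 0 0;0.2 0.94 0 0 0 0 0;0.2 0.94 0 0 0 0 0;0.2 0.94 0 0 0 0 0"

```text
time_s: 10.6
eef_pos: [489.3, -202.9, 83.5]
ee_rot: [0.003, 0.762, 0.648, 0.001]
force: [0.3, -0.5, -0.7]
grip_width: -0.003
```

Emit:
drive_tool:
  series: "0 0 0.2 0 0 0 0;0 0 0.38 0 0 0 0;0 0 0.38 0 0 0 0;0 0 0.38 0 0 0 0"

```text
time_s: 11.0
eef_pos: [488.9, -203.3, 38.1]
ee_rot: [0.003, 0.762, 0.648, 0.001]
force: [1.2, -0.7, 0.8]
grip_width: -0.0
```

Emit:
drive_tool:
  series: "0 0 0.015 0 0 0 0;0 0 0.03 0 0 0 0;0 0 0.03 0 0 0 0"

```text
time_s: 11.3
eef_pos: [489.0, -203.4, 34.8]
ee_rot: [0.003, 0.762, 0.648, 0.001]
force: [0.6, 1.8, 0.2]
grip_width: -0.002
```

Emit:
drive_tool:
  series: "0 0 0.015 0 0 0 0;0 0 0.025 0 0 0 0;0 0 0.025 0 0 0 0"

```text
time_s: 11.6
eef_pos: [488.9, -203.4, 31.7]
ee_rot: [0.003, 0.762, 0.648, 0.001]
force: [0.4, 0.4, -0.2]
grip_width: -0.0
```

Emit:
drive_tool:
  series: "0 0 0.015 0 0 0 0;0 0 0.025 0 0 0 0;0 0 0.025 0 0 0 0"

```text
time_s: 11.9
eef_pos: [488.8, -203.3, 28.5]
ee_rot: [0.003, 0.762, 0.648, 0.001]
force: [0.5, -0.0, -0.1]
grip_width: -0.001
```

Emit:
drive_tool:
  series: "0 0 0.01 0 0 0 0;0 0 0.02 0 0 0 0;0 0 0.02 0 0 0 0"

```text
time_s: 12.2
eef_pos: [488.7, -203.2, 25.9]
ee_rot: [0.003, 0.762, 0.648, 0.001]
force: [-0.2, 1.2, 0.9]
grip_width: 0.002
```

Emit:
drive_tool:
  series: "0 0 0.01 0 0 0 0;0 0 0.01 0 0 0 0;0 0 0.01 0 0 0 0"

```text
time_s: 12.5
eef_pos: [488.7, -203.2, 24.7]
ee_rot: [0.003, 0.762, 0.648, 0.001]
force: [0.2, 0.5, 0.7]
grip_width: -0.002
```

Emit:
drive_tool:
  series: "0 0 0.06 0 0 0 0;0 0 0.12 0 0 0 0;0 0 0.12 0 0 0 0"

```text
time_s: 12.8
eef_pos: [488.1, -202.8, 9.0]
ee_rot: [0.002, 0.762, 0.648, 0.0]
force: [-0.5, -0.2, 0.0]
grip_width: -0.001
```

Emit:
drive_tool:
  series: "0 0 0.02 0 0 0 0;0 0 0.03 0 0 0 0;0 0 0.03 0 0 0 0"

```text
time_s: 13.1
eef_pos: [488.1, -202.8, 5.2]
ee_rot: [0.001, 0.762, 0.648, 0.0]
force: [-0.7, -0.2, 0.5]
grip_width: 0.002
```

Emit:
drive_tool:
  series: "0 0 0.01 0 0 0 0;0 0 0.02 0 0 0 0;0 0 0.02 0 0 0 0"

```text
time_s: 13.4
eef_pos: [488.0, -202.8, 2.7]
ee_rot: [0.001, 0.762, 0.648, 0.0]
force: [0.8, -0.2, -0.3]
grip_width: 0.001
```

Emit:
drive_tool:
  series: "0 0 0.01 0 0 0 0;0 0 0.01 0 0 0 0;0 0 0.01 0 0 0 0"

```text
time_s: 13.7
eef_pos: [488.1, -202.9, 1.7]
ee_rot: [0.002, 0.762, 0.648, 0.0]
force: [-0.4, 1.2, 1.4]
grip_width: -0.002
```

Emit:
drive_tool:
  series: "0 0 0.01 0 0 0 0;0 0 0.01 0 0 0 0;0 0 0.01 0 0 0 0"

```text
time_s: 14.0
eef_pos: [488.2, -202.9, 1.6]
ee_rot: [0.002, 0.762, 0.648, 0.0]
force: [-4.4, 3.2, 14.7]
grip_width: 0.0
```

```bash
python3 - <<'E'
from h import *
plan([(488,-203,62,-.166),(452,-224.5,62,.054),(452,-224.5,3.5,.054),(452,-224.5,110,.054),(589.5,283.8,110,-1.62),(589.5,283.8,9,-1.62)])
E
```

```text
at [ 4.88222e+02 -2.02907e+02  1.62900e+00 -1.61000e-01] tilt [ 0.0027 -0.0023] F [-4.4  3.2 14.7] grip 0.0 t 14.0
   -0.001 -0.002 -0.503 0 0 0.010 | mm 60
  -> [ 4.88e+02 -2.03e+02  6.20e+01 -1.66e-01]
   -0.226 -0.266 -0.000 0 0 -0.440 | mm 42
  -> [ 4.520e+02 -2.245e+02  6.200e+01  5.400e-02]
   0.000 0.000 0.487 0 0 -0.000 | mm 58
  -> [ 4.520e+02 -2.245e+02  3.500e+00  5.400e-02]
   0.000 0.000 -0.887 0 0 -0.000 | mm 106
  -> [ 4.520e+02 -2.245e+02  1.100e+02  5.400e-02]
   0.834 0.275 -0.000 0 0 0.670 | mm 105
   0.877 -0.015 -0.000 0 0 0.670 | mm 105
   0.824 -0.302 -0.000 0 0 0.670 | mm 105
   0.679 -0.556 -0.000 0 0 0.670 | mm 105
   0.459 -0.748 -0.000 0 0 0.670 | mm 105
  -> [589.5  283.8  110.    -1.62]
   0.000 -0.000 0.842 0 0 -0.000 | mm 101
  -> [589.5  283.8    9.    -1.62]
```

Emit:
drive_tool:
  series: "0 0 -0.5 0 0 0 0.7;0 0 -0.5 0 0 0 0.7;0 0 -0.5 0 0 0 0.7"

```text
time_s: 14.3
eef_pos: [489.0, -203.4, 63.2]
ee_rot: [0.004, 0.762, 0.648, 0.001]
force: [-0.3, 0.4, -1.3]
grip_width: 0.505
```

Emit:
drive_tool:
  series: "-0.226 -0.266 0 0 0 -0.44 0.7;-0.226 -0.266 0 0 0 -0.44 0.7;-0.226 -0.266 0 0 0 -0.44 0.7;-0.226 -0.266 0 0 0 -0.44 0.7"

```text
time_s: 14.7
eef_pos: [453.0, -224.6, 62.2]
ee_rot: [0.003, 0.687, 0.727, 0.0]
force: [-0.8, 0.0, -0.3]
grip_width: 0.696
```

Emit:
drive_tool:
  series: "0 0 0.25 0 0 0 0.7;0 0 0.42 0 0 0 0.7;0 0 0.49 0 0 0 0.7;0 0 0.49 0 0 0 0.7;0 0 0.49 0 0 0 0;0 0 0.49 0 0 0 0;0 0 0.49 0 0 0 0;0 0 0.49 0 0 0 0;0 0 0.49 0 0 0 0;0 0 0.49 0 0 0 0"

```text
time_s: 15.7
eef_pos: [453.9, -225.3, 4.5]
ee_rot: [0.004, 0.687, 0.727, 0.0]
force: [-0.8, 0.6, 6.9]
grip_width: 0.366
```

Emit:
drive_tool:
  series: "0 0 -0.5 0 0 0 0;0 0 -0.887 0 0 0 0;0 0 -0.887 0 0 0 0;0 0 -0.887 0 0 0 0"

```text
time_s: 16.1
eef_pos: [453.8, -225.2, 112.4]
ee_rot: [0.006, 0.687, 0.727, 0.001]
force: [-1.0, 0.0, -1.6]
grip_width: 0.365
```

Emit:
drive_tool:
  series: "0.834 0.275 0 0 0 0.67 0;0.834 0.275 0 0 0 0.67 0;0.834 0.275 0 0 0 0.67 0;0.834 0.275 0 0 0 0.67 0;0.834 0.275 0 0 0 0.67 0"

```text
time_s: 16.6
eef_pos: [480.6, -123.5, 110.8]
ee_rot: [0.005, 0.798, 0.603, 0.001]
force: [0.2, -0.5, -0.3]
grip_width: 0.366
```

Emit:
drive_tool:
  series: "0.877 -0.015 0 0 0 0.67 0;0.877 -0.015 0 0 0 0.67 0;0.877 -0.015 0 0 0 0.67 0;0.877 -0.015 0 0 0 0.67 0;0.877 -0.015 0 0 0 0.67 0"

```text
time_s: 17.1
eef_pos: [507.3, -22.9, 109.8]
ee_rot: [0.004, 0.887, 0.462, 0.001]
force: [-0.0, -1.1, -0.3]
grip_width: 0.36
```

Emit:
drive_tool:
  series: "0.824 -0.302 0 0 0 0.67 0;0.824 -0.302 0 0 0 0.67 0;0.824 -0.302 0 0 0 0.67 0;0.824 -0.302 0 0 0 0.67 0;0.824 -0.302 0 0 0 0.67 0"

```text
time_s: 17.6
eef_pos: [534.2, 77.4, 109.0]
ee_rot: [0.004, 0.951, 0.309, 0.002]
force: [0.1, -0.5, -0.9]
grip_width: 0.37
```

Emit:
drive_tool:
  series: "0.679 -0.556 0 0 0 0.67 0;0.679 -0.556 0 0 0 0.67 0;0.679 -0.556 0 0 0 0.67 0;0.679 -0.556 0 0 0 0.67 0;0.679 -0.556 0 0 0 0.67 0"

```text
time_s: 18.1
eef_pos: [561.0, 177.3, 108.3]
ee_rot: [0.004, 0.989, 0.146, 0.002]
force: [-0.1, -0.2, -0.8]
grip_width: 0.367
```

```bash
python3 - <<'E'
from h import *
plan([(589.5,283.8,100,-1.62),(589.5,283.8,9,-1.62)])
E
```

```text
at [560.984 177.318 108.319  -1.277] tilt [ 0.0056 -0.0076] F [-0.1 -0.2 -0.8] grip 0.367 t 18.1
   0.484 -0.781 0.069 0 0 0.686 | mm 111
  -> [589.5  283.8  100.    -1.62]
   0.000 -0.000 0.758 0 0 -0.000 | mm 91
  -> [589.5  283.8    9.    -1.62]
```

Emit:
drive_tool:
  series: "0.484 -0.781 0.069 0 0 0.686 0;0.484 -0.781 0.069 0 0 0.686 0;0.484 -0.781 0.069 0 0 0.686 0;0.484 -0.781 0.069 0 0 0.686 0;0.484 -0.781 0.069 0 0 0.686 0;0.484 -0.781 0.069 0 0 0.686 0"

```text
time_s: 18.7
eef_pos: [589.8, 281.8, 99.7]
ee_rot: [0.004, 1.0, -0.025, 0.003]
force: [-0.4, -0.1, -0.2]
grip_width: 0.364
```

Emit:
drive_tool:
  series: "0 0 0.35 0 0 0 0;0 0 0.6 0 0 0 0;0 0 0.74 0 0 0 0;0 0 0.74 0 0 0 0;0 0 0.74 0 0 0 0"

```text
time_s: 19.2
eef_pos: [590.9, 280.4, 12.1]
ee_rot: [0.004, 1.0, -0.025, 0.003]
force: [-0.5, 0.6, 0.0]
grip_width: 0.366
```

Emit:
drive_tool:
  series: "0 0 0 0 0 0 0.55;0 0 0 0 0 0 0.55;0 0 0 0 0 0 0.55;0 0 -0.3 0 0 0 0.6;0 0 -0.8 0 0 0 0.6;0 0 -0.8 0 0 0 0.6"

```text
time_s: 19.8
eef_pos: [592.6, 282.0, 114.7]
ee_rot: [0.002, 1.0, -0.025, 0.008]
force: [-0.2, -0.9, -0.5]
grip_width: 0.602
```

```bash
python3 - <<'E'
from h import *
f=[]
for n in('top','side'):
    p=eyes.capture(n);np.savez(n+'2.npz',**p)
    for o in('offcut_block','offcut_mitre'):print(n,o,[(np.round(d['rect']).tolist(),round(d['confidence'],2)) for d in nets.spot_in(o,p)][:2])
    P=place([554.5,285.6,-1.62],[(0,35),(0,-44)],20);print(proj(p,P).round())
plan([(371,-209,110,-.166),(371,-209,5,-.166)])
E
```

```text
top offcut_block [([432.0, 296.0, 490.0, 334.0], 0.58)]
top offcut_mitre [([167.0, 171.0, 192.0, 202.0], 0.57)]
[[179. 186.]
 [174. 230.]]
side offcut_block [([372.0, 343.0, 424.0, 400.0], 0.75)]
side offcut_mitre [([243.0, 131.0, 272.0, 165.0], 0.63)]
[[254. 149.]
 [228. 173.]]
at [589.402 280.887 106.113  -1.621] tilt [ 0.0036 -0.0084] F [ 0.  -0.7 -0.6] grip 0.601 t 20.1
   -0.323 0.834 -0.006 0 0 -0.582 | mm 107
   -0.548 0.706 -0.006 0 0 -0.582 | mm 107
   -0.728 0.519 -0.006 0 0 -0.582 | mm 107
   -0.846 0.288 -0.006 0 0 -0.582 | mm 107
   -0.893 0.034 -0.006 0 0 -0.582 | mm 107
  -> [ 3.71e+02 -2.09e+02  1.10e+02 -1.66e-01]
   0.000 0.000 0.875 0 0 -0.000 | mm 105
  -> [ 3.71e+02 -2.09e+02  5.00e+00 -1.66e-01]
```

Emit:
drive_tool:
  series: "-0.323 0.834 0 0 0 -0.582 0.75;-0.323 0.834 0 0 0 -0.582 0.75;-0.323 0.834 0 0 0 -0.582 0.75;-0.323 0.834 0 0 0 -0.582 0.75"

```text
time_s: 20.5
eef_pos: [545.2, 181.8, 106.1]
ee_rot: [0.004, 0.993, 0.119, 0.001]
force: [1.2, 0.2, 0.6]
grip_width: 0.748
```

Emit:
drive_tool:
  series: "-0.548 0.706 0 0 0 -0.582 0.75;-0.548 0.706 0 0 0 -0.582 0.75;-0.548 0.706 0 0 0 -0.582 0.75;-0.548 0.706 0 0 0 -0.582 0.75"

```text
time_s: 20.9
eef_pos: [501.5, 83.5, 106.7]
ee_rot: [0.004, 0.966, 0.26, -0.0]
force: [0.5, 1.2, 0.0]
grip_width: 0.752
```

Emit:
drive_tool:
  series: "-0.728 0.519 0 0 0 -0.582 0.75;-0.728 0.519 0 0 0 -0.582 0.75;-0.728 0.519 0 0 0 -0.582 0.75;-0.728 0.519 0 0 0 -0.582 0.75"

```text
time_s: 21.3
eef_pos: [457.8, -14.8, 107.4]
ee_rot: [0.004, 0.918, 0.396, -0.001]
force: [0.7, 0.1, 0.7]
grip_width: 0.749
```

Emit:
drive_tool:
  series: "-0.846 0.288 0 0 0 -0.582 0.75;-0.846 0.288 0 0 0 -0.582 0.75;-0.846 0.288 0 0 0 -0.582 0.75;-0.846 0.288 0 0 0 -0.582 0.75"

```text
time_s: 21.7
eef_pos: [414.0, -113.3, 108.1]
ee_rot: [0.004, 0.852, 0.524, -0.001]
force: [0.2, 0.2, 0.5]
grip_width: 0.754
```

```bash
python3 - <<'E'
from h import *
plan([(371,-209,80,-.166),(371,-209,5,-.166)])
E
```

```text
at [ 413.995 -113.298  108.108   -0.467] tilt [ 0.0022 -0.0085] F [0.2 0.2 0.5] grip 0.754 t 21.7
   -0.873 0.039 0.234 0 0 -0.602 | mm 109
  -> [ 3.71e+02 -2.09e+02  8.00e+01 -1.66e-01]
   0.000 0.000 0.625 0 0 -0.000 | mm 75
  -> [ 3.71e+02 -2.09e+02  5.00e+00 -1.66e-01]
```

Emit:
drive_tool:
  series: "-0.873 0.039 0.234 0 0 -0.602 0.75;-0.873 0.039 0.234 0 0 -0.602 0.75;-0.873 0.039 0.234 0 0 -0.602 0.75;-0.873 0.039 0.234 0 0 -0.602 0.75;-0.873 0.039 0.234 0 0 -0.602 0.75"

```text
time_s: 22.2
eef_pos: [372.3, -208.4, 80.7]
ee_rot: [0.004, 0.764, 0.646, -0.002]
force: [-0.8, 1.1, 0.4]
grip_width: 0.751
```

Emit:
drive_tool:
  series: "0 0 0.35 0 0 0 0.75;0 0 0.56 0 0 0 0.75;0 0 0.625 0 0 0 0.75;0 0 0.625 0 0 0 0.75;0 0 0.625 0 0 0 0;0 0 0.625 0 0 0 0;0 0 0.625 0 0 0 0;0 0 0.625 0 0 0 0;0 0 0.625 0 0 0 0"

```text
time_s: 23.1
eef_pos: [373.5, -209.3, 7.1]
ee_rot: [0.005, 0.764, 0.645, -0.001]
force: [1.4, 3.1, 7.2]
grip_width: 0.483
```

Emit:
drive_tool:
  series: "0 0 -0.4 0 0 0 0;0 0 -0.88 0 0 0 0;0 0 -0.88 0 0 0 0;0 0 -0.88 0 0 0 0"

```text
time_s: 23.5
eef_pos: [373.6, -208.9, 114.4]
ee_rot: [0.007, 0.764, 0.645, -0.001]
force: [0.8, 0.0, -1.6]
grip_width: 0.483
```

```bash
python3 - <<'E'
from h import *
plan([(510.5,288,110,-1.62),(510.5,288,12,-1.62)])
E
```

```text
at [ 3.73649e+02 -2.08882e+02  1.14439e+02 -1.68000e-01] tilt [ 0.008  -0.0128] F [ 0.8  0.  -1.6] grip 0.483 t 23.5
   0.855 0.087 0.007 0 0 0.581 | mm 103
   0.844 -0.162 0.007 0 0 0.581 | mm 103
   0.762 -0.397 0.007 0 0 0.581 | mm 103
   0.616 -0.598 0.007 0 0 0.581 | mm 103
   0.419 -0.750 0.007 0 0 0.581 | mm 103
  -> [510.5  288.   110.    -1.62]
   0.000 -0.000 0.817 0 0 -0.000 | mm 98
  -> [510.5  288.    12.    -1.62]
```

Emit:
drive_tool:
  series: "0.855 0.087 0 0 0 0.581 0;0.855 0.087 0 0 0 0.581 0;0.855 0.087 0 0 0 0.581 0;0.855 0.087 0 0 0 0.581 0"

```text
time_s: 23.9
eef_pos: [400.6, -107.3, 112.2]
ee_rot: [0.006, 0.849, 0.529, -0.0]
force: [-1.7, -0.9, 0.0]
grip_width: 0.483
```

Emit:
drive_tool:
  series: "0.844 -0.162 0 0 0 0.581 0;0.844 -0.162 0 0 0 0.581 0;0.844 -0.162 0 0 0 0.581 0;0.844 -0.162 0 0 0 0.581 0"

```text
time_s: 24.3
eef_pos: [427.5, -6.4, 110.2]
ee_rot: [0.006, 0.916, 0.402, -0.0]
force: [-0.8, -0.6, -1.3]
grip_width: 0.486
```

Emit:
drive_tool:
  series: "0.762 -0.397 0 0 0 0.581 0;0.762 -0.397 0 0 0 0.581 0;0.762 -0.397 0 0 0 0.581 0;0.762 -0.397 0 0 0 0.581 0"

```text
time_s: 24.7
eef_pos: [454.4, 93.8, 108.4]
ee_rot: [0.005, 0.964, 0.266, -0.0]
force: [-0.8, -0.8, -0.2]
grip_width: 0.483
```

Emit:
drive_tool:
  series: "0.616 -0.598 0 0 0 0.581 0;0.616 -0.598 0 0 0 0.581 0;0.616 -0.598 0 0 0 0.581 0;0.616 -0.598 0 0 0 0.581 0"

```text
time_s: 25.1
eef_pos: [481.3, 193.1, 106.5]
ee_rot: [0.005, 0.992, 0.125, 0.0]
force: [-0.2, -1.5, -0.5]
grip_width: 0.485
```

```bash
python3 - <<'E'
from h import *
plan([(510.5,287.5,100,-1.62),(510.5,287.5,12,-1.62)])
E
```

```text
at [481.34  193.126 106.478  -1.32 ] tilt [ 0.0016 -0.0107] F [-0.2 -1.5 -0.5] grip 0.485 t 25.1
   0.431 -0.702 0.054 0 0 0.600 | mm 99
  -> [510.5  287.5  100.    -1.62]
   0.000 -0.000 0.733 0 0 -0.000 | mm 88
  -> [510.5  287.5   12.    -1.62]
```

Emit:
drive_tool:
  series: "0.431 -0.702 0.054 0 0 0.6 0;0.431 -0.702 0.054 0 0 0.6 0;0.431 -0.702 0.054 0 0 0.6 0;0.431 -0.702 0.054 0 0 0.6 0;0.431 -0.702 0.054 0 0 0.6 0;0.431 -0.702 0.054 0 0 0.6 0"

```text
time_s: 25.7
eef_pos: [510.8, 285.7, 99.3]
ee_rot: [0.005, 1.0, -0.025, 0.001]
force: [-0.7, -0.6, 0.1]
grip_width: 0.485
```

Emit:
drive_tool:
  series: "0 0 0.35 0 0 0 0;0 0 0.6 0 0 0 0;0 0 0.76 0 0 0 0;0 0 0.76 0 0 0 0;0 0 0.76 0 0 0 0"

```text
time_s: 26.2
eef_pos: [511.1, 283.7, 8.4]
ee_rot: [0.006, 1.0, -0.025, 0.001]
force: [-0.9, -0.2, 0.5]
grip_width: 0.485
```

Emit:
drive_tool:
  series: "0 0 0 0 0 0 0.65;0 0 0 0 0 0 0.65;0 0 0 0 0 0 0.65;0 0 -0.3 0 0 0 0.65;0 0 -0.8 0 0 0 0.65;0 0 -0.8 0 0 0 0.65"

```text
time_s: 26.8
eef_pos: [513.2, 285.6, 109.9]
ee_rot: [0.004, 1.0, -0.025, 0.005]
force: [0.3, 0.3, 0.5]
grip_width: 0.652
```

```bash
python3 - <<'E'
from h import *
f=[]
for n in('top','side'):
    p=eyes.capture(n);np.savez(n+'3.npz',**p)
    for o in('offcut_block','offcut_mitre','key'):print(n,o,[(np.round(d['rect']).tolist(),round(d['confidence'],2)) for d in nets.spot_in(o,p)][:2])
    P=place([554.5,285.6,-1.62],[(0,35),(0,-44)],20);print(proj(p,P).round());f.append(p['frame'][:,:,::-1])
a=cv2.resize(f[0][230:360,405:530],(500,520),interpolation=cv2.INTER_CUBIC)
b=cv2.resize(f[1][110:210,190:300],(300,273),interpolation=cv2.INTER_CUBIC)
d=cv2.resize(f[0][140:250,140:250],(300,300),interpolation=cv2.INTER_CUBIC)
c=np.zeros((600,800,3),np.uint8);c[:520,:500]=a;c[:273,500:]=b;c[280:580,500:]=d
cv2.imwrite('pics/d1.png',c)
plan([(510,287,110,-1.62),(383,214,60,-1.292),(383,214,-22,-1.292)])
E
```

```text
top offcut_block []
top offcut_mitre [([169.0, 160.0, 192.0, 203.0], 0.68)]
top key [([195.0, 276.0, 228.0, 330.0], 0.9)]
[[179. 186.]
 [174. 230.]]
side offcut_block [([209.0, 153.0, 246.0, 187.0], 0.75), ([266.0, 270.0, 508.0, 480.0], 0.74)]
side offcut_mitre [([244.0, 135.0, 272.0, 163.0], 0.73)]
side key [([195.0, 220.0, 231.0, 264.0], 0.81)]
[[254. 149.]
 [228. 173.]]
at [510.41  284.531 102.992  -1.621] tilt [-0.0006 -0.0118] F [-0.2  0.9 -0.1] grip 0.648 t 27.2
   -0.004 -0.020 -0.058 0 0 -0.002 | mm 7
  -> [510.   287.   110.    -1.62]
   -0.514 0.330 0.208 0 0 -0.328 | mm 77
   -0.561 0.242 0.208 0 0 -0.328 | mm 77
  -> [383.    214.     60.     -1.292]
   0.000 0.000 0.683 0 0 -0.000 | mm 82
  -> [383.    214.    -22.     -1.292]
```

View pics/d1.png

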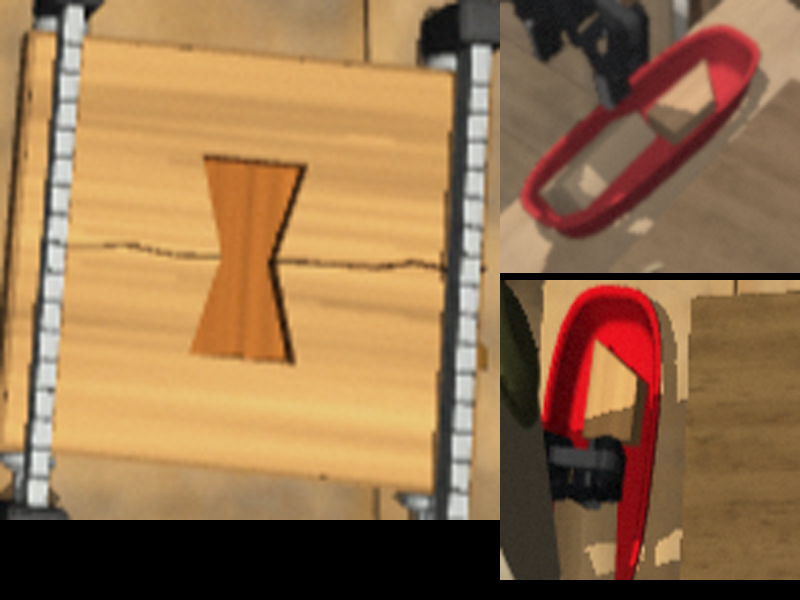

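Emit:
drive_tool:
  series: "-0.514 0.33 0.208 0 0 -0.328 0.75;-0.514 0.33 0.208 0 0 -0.328 0.75;-0.514 0.33 0.208 0 0 -0.328 0.75;-0.514 0.33 0.208 0 0 -0.328 0.75"

```text
time_s: 27.6
eef_pos: [447.0, 247.8, 78.4]
ee_rot: [0.006, 0.998, 0.057, -0.001]
force: [1.2, 0.0, -0.1]
grip_width: 0.751
```

```bash
python3 - <<'E'
from h import *
p=dict(np.load('top3.npz'))
R=lambda a:(np.array(a)+.5)/4-.5+[405,230]
uv=R([(203,155),(307,163),(276,262),(295,363),(190,353),(220,257)])
q,_=fit(p,POC,28,uv,[410,-222,0]);print('pocket',np.round(q,3),np.round(proj(p,place(q,POC,28))-uv,2).tolist())
plan([(383,214,60,-1.292),(383,214,-24,-1.292)])
E
```

```text
pocket [ 4.09459e+02 -2.21729e+02 -7.10000e-02] [[-0.33, -0.19], [0.07, 0.3], [-0.08, -0.25], [0.25, 0.27], [-0.24, 0.17], [0.34, -0.3]]
at [447.042 247.771  78.408  -1.457] tilt [-0.0006 -0.0118] F [ 1.2  0.  -0.1] grip 0.751 t 27.6
   -0.562 0.219 0.153 0 0 -0.331 | mm 75
  -> [383.    214.     60.     -1.292]
   0.000 0.000 0.700 0 0 -0.000 | mm 84
  -> [383.    214.    -24.     -1.292]
```

Emit:
drive_tool:
  series: "-0.562 0.219 0.153 0.023 0.004 -0.331 0.75;-0.562 0.219 0.153 0.023 0.004 -0.331 0.75;-0.562 0.219 0.153 0.023 0.004 -0.331 0.75;-0.562 0.219 0.153 0.023 0.004 -0.331 0.75;-0.562 0.219 0.153 0.023 0.004 -0.331 0.75"

```text
time_s: 28.1
eef_pos: [384.6, 214.4, 61.0]
ee_rot: [-0.0, 0.99, 0.139, 0.001]
force: [-0.3, 0.4, -0.6]
grip_width: 0.751
```

Emit:
drive_tool:
  series: "0 0 0.35 0 0 0 0.75;0 0 0.6 0 0 0 0.75;0 0 0.65 0 0 0 0.75;0 0 0.65 0 0 0 0.75"

```text
time_s: 28.5
eef_pos: [385.2, 214.6, -17.1]
ee_rot: [-0.0, 0.99, 0.139, 0.0]
force: [-0.1, 0.5, 0.5]
grip_width: 0.752
```

```bash
python3 - <<'E'
from h import *
plan([(383,214,-24,-1.292)])
E
```

```text
at [385.245 214.602 -17.136  -1.292] tilt [0.0004 0.0002] F [-0.1  0.5  0.5] grip 0.752 t 28.5
   -0.019 -0.000 0.057 0 0 -0.000 | mm 7
  -> [383.    214.    -24.     -1.292]
```

Emit:
drive_tool:
  series: "-0.019 0 0.057 0 0 0 0.75;-0.019 0 0.057 0 0 0 0.75;-0.019 0 0.057 0 0 0 0.5;-0.019 0 0.057 0 0 0 0.4;-0.019 0 0.057 0 0 0 0;-0.019 0 0.057 0 0 0 0;-0.019 0 0.057 0 0 0 0;-0.019 0 0.057 0 0 0 0;-0.019 0 0.057 0 0 0 0"

```text
time_s: 29.4
eef_pos: [383.4, 214.2, -23.3]
ee_rot: [-0.0, 0.99, 0.139, 0.001]
force: [-1.6, 0.4, 7.9]
grip_width: 0.3
```

```bash
python3 - <<'E'
from h import *
# tool height for 8 mm gap = height at grip + 28 + 8
plan([(384,214,-24+115,-1.292),(409.5,-221.7,91,-1.642),(409.5,-221.7,30,-1.642)])
E
```

```text
at [383.396 214.194 -23.277  -1.292] tilt [0.0014 0.0005] F [-1.6  0.4  7.9] grip 0.3 t 29.4
   0.004 0.003 -0.952 0 0 0.000 | mm 114
  -> [384.    214.     91.     -1.292]
   -0.199 0.887 -0.000 0 0 0.175 | mm 109
   -0.120 0.901 -0.000 0 0 0.175 | mm 109
   -0.041 0.908 -0.000 0 0 0.175 | mm 109
   0.038 0.908 -0.000 0 0 0.175 | mm 109
  -> [ 409.5   -221.7     91.      -1.642]
   0.000 -0.000 0.508 0 0 -0.000 | mm 61
  -> [ 409.5   -221.7     30.      -1.642]
```

Emit:
drive_tool:
  series: "0 0 -0.15 0 0 0 0;0 0 -0.45 0 0 0 0;0 0 -0.8 0 0 0 0;0 0 -0.97 0 0 0 0;0 0 -0.97 0 0 0 0"

```text
time_s: 29.9
eef_pos: [384.7, 214.6, 95.8]
ee_rot: [-0.0, 0.99, 0.139, 0.004]
force: [0.9, -0.0, -0.6]
grip_width: 0.299
```

Emit:
drive_tool:
  series: "-0.07 0.3 0 0 0 0.06 0;-0.14 0.6 0 0 0 0.12 0;-0.199 0.887 0 0 0 0.175 0;-0.199 0.887 0 0 0 0.175 0;-0.199 0.887 0 0 0 0.175 0"

```text
time_s: 30.4
eef_pos: [390.7, 105.3, 94.8]
ee_rot: [-0.001, 0.995, 0.095, 0.003]
force: [0.2, 0.4, 0.3]
grip_width: 0.301
```

Emit:
drive_tool:
  series: "-0.04 0.3 0 0 0 0.06 0;-0.08 0.6 0 0 0 0.12 0;-0.12 0.9 0 0 0 0.175 0;-0.12 0.9 0 0 0 0.175 0;-0.12 0.9 0 0 0 0.175 0"

```text
time_s: 30.9
eef_pos: [396.7, -2.9, 94.1]
ee_rot: [-0.001, 0.999, 0.051, 0.002]
force: [0.4, -0.2, -0.6]
grip_width: 0.302
```

Emit:
drive_tool:
  series: "-0.02 0.3 0 0 0 0.06 0;-0.03 0.6 0 0 0 0.12 0;-0.041 0.908 0 0 0 0.175 0;-0.041 0.908 0 0 0 0.175 0;-0.041 0.908 0 0 0 0.175 0"

```text
time_s: 31.4
eef_pos: [402.9, -110.6, 93.4]
ee_rot: [-0.002, 1.0, 0.008, 0.002]
force: [-0.9, 0.3, -0.2]
grip_width: 0.302
```

```bash
python3 - <<'E'
from h import *
plan([(409.5,-221.7,80,-1.642)])
E
```

```text
at [ 402.902 -110.56    93.413   -1.555] tilt [0.0037 0.0036] F [-0.9  0.3 -0.2] grip 0.302 t 31.4
   0.040 0.927 0.112 0 0 0.174 | mm 112
  -> [ 409.5   -221.7     80.      -1.642]
```

Emit:
drive_tool:
  series: "0.013 0.3 0 0 0 0.06 0;0.026 0.6 0.05 0 0 0.12 0;0.04 0.927 0.112 0 0 0.174 0;0.04 0.927 0.112 0 0 0.174 0;0.04 0.927 0.112 0 0 0.174 0;0.04 0.927 0.112 0 0 0.174 0"

```text
time_s: 32.0
eef_pos: [409.8, -219.7, 79.6]
ee_rot: [-0.002, 0.999, -0.034, 0.002]
force: [0.4, 0.4, -0.6]
grip_width: 0.304
```

```bash
python3 - <<'E'
from h import *
s=telemetry.sense();c=np.zeros((480,800,3),np.uint8)
for i,n in enumerate(('top','side')):
    p=eyes.capture(n);np.savez(n+'4.npz',**p);f=p['frame'][:,:,::-1]
    for o in('key','offcut_block','offcut_mitre'):print(n,o,[(np.round(d['rect']).tolist(),round(d['confidence'],2)) for d in nets.spot_in(o,p)][:2])
    th=ang(s)[0]+np.pi/2;e=s['eef_pos']
    lo=proj(p,place([e[0],e[1],th],KEY,e[2]+23.3));hi=proj(p,place([e[0],e[1],th],KEY,e[2]+41.3));po=proj(p,place([409.5,-221.7,-.071],POC,28))
    o=(po.mean(0)-[45,60]).astype(int);k=cv2.resize(f[o[1]:o[1]+108,o[0]:o[0]+90],(400,480),interpolation=cv2.INTER_CUBIC)
    k=cv2.convertScaleAbs(k,alpha=1.6);S=400/90
    for q,col in((lo,(0,255,0)),(hi,(0,255,255)),(po,(255,0,0))):cv2.polylines(k,[((q-o)*S+S/2).astype(int)],True,col,1)
    c[:,400*i:400*i+400]=k
cv2.imwrite('pics/k1.png',c)
plan([(409.5,-221.7,35,-1.642)])
E
```

```text
top key []
top offcut_block [([158.0, 201.0, 184.0, 256.0], 0.7)]
top offcut_mitre [([163.0, 162.0, 194.0, 202.0], 0.79)]
side key [([397.0, 346.0, 431.0, 376.0], 0.82)]
side offcut_block [([267.0, 321.0, 504.0, 480.0], 0.16)]
side offcut_mitre [([244.0, 132.0, 272.0, 163.0], 0.76)]
at [ 409.582 -221.433   79.687   -1.642] tilt [0.0038 0.0036] F [-0.2 -0.4 -0.6] grip 0.303 t 32.4
   -0.001 0.002 0.372 0 0 0.001 | mm 45
  -> [ 409.5   -221.7     35.      -1.642]
```

View pics/k1.png

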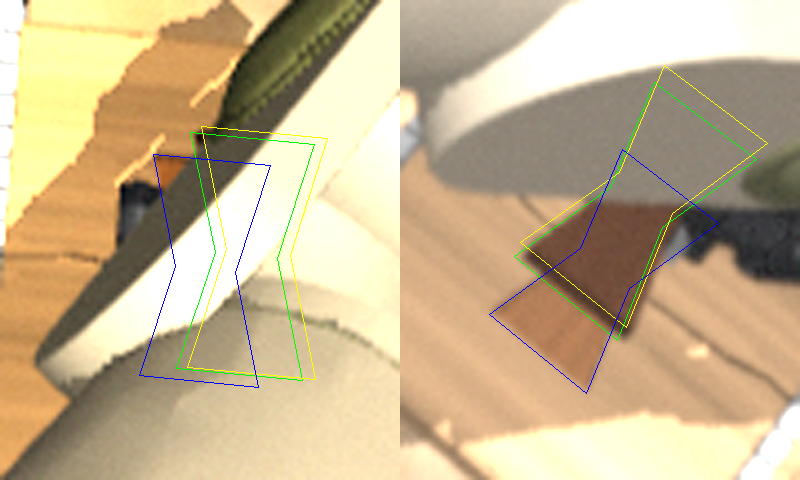

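The side view shows the held key's top face within about 1 px of its predicted outline. The drawn pocket outline sits on the real pocket. I'll lower it in stages.

Emit:
drive_tool:
  series: "0 0 0.1 0 0 0 0;0 0 0.2 0 0 0 0;0 0 0.3 0 0 0 0;0 0 0.38 0 0 0 0;0 0 0.42 0 0 0 0;0 0 0.42 0 0 0 0"

```text
time_s: 33.0
eef_pos: [409.6, -221.1, 28.9]
ee_rot: [-0.002, 0.999, -0.035, 0.002]
force: [-0.4, -0.2, 0.5]
grip_width: 0.302
```

```bash
python3 - <<'E'
from h import *
plan([(409.5,-221.7,13.5,-1.642)])
E
```

```text
at [ 409.616 -221.107   28.896   -1.642] tilt [0.0032 0.0042] F [-0.4 -0.2  0.5] grip 0.302 t 33.0
   -0.001 0.005 0.128 0 0 0.001 | mm 15
  -> [ 409.5   -221.7     13.5     -1.642]
```

Emit:
drive_tool:
  series: "0 0 0.04 0 0 0 0;0 0.003 0.08 0 0 0 0;0 0.005 0.11 0 0 0 0;0 0.005 0.128 0 0 0 0;0 0.005 0.128 0 0 0 0;0 0.005 0.128 0 0 0 0;0 0.005 0.128 0 0 0 0"

```text
time_s: 33.7
eef_pos: [409.7, -221.7, 13.7]
ee_rot: [-0.002, 0.999, -0.035, 0.002]
force: [0.2, -0.8, -0.4]
grip_width: 0.301
```

```bash
python3 - <<'E'
from h import *
s=telemetry.sense();c=np.zeros((480,800,3),np.uint8)
p=eyes.capture('side');f=p['frame'][:,:,::-1]
print([(np.round(d['rect']).tolist(),round(d['confidence'],2)) for d in nets.spot_in('key',p)][:1])
for o in('offcut_block','offcut_mitre','stain_tin'):
    print(o,[(np.round(d['rect']).tolist(),round(d['confidence'],2)) for d in nets.spot_in(o,p)][:1])
th=ang(s)[0]+np.pi/2;e=s['eef_pos']
lo=proj(p,place([e[0],e[1],th],KEY,e[2]+23.3));hi=proj(p,place([e[0],e[1],th],KEY,e[2]+41.3));po=proj(p,place([409.5,-221.7,-.071],POC,28))
o=(po.mean(0)-[45,50]).astype(int);S=6;k=cv2.convertScaleAbs(cv2.resize(f[o[1]:o[1]+95,o[0]:o[0]+90],None,fx=S,fy=S,interpolation=cv2.INTER_CUBIC),alpha=2)
for q,col in((lo,(0,255,0)),(hi,(0,255,255)),(po,(255,0,0))):cv2.polylines(k,[((q-o)*S+S/2).astype(int)],True,col,1)
cv2.imwrite('pics/k2.png',k)
plan([(409.5,-221.7,12.7,-1.642)]);print(np.abs(s['dq']).max())
E
```

```text
[([395.0, 360.0, 422.0, 386.0], 0.56)]
offcut_block []
offcut_mitre [([257.0, 130.0, 271.0, 158.0], 0.47)]
stain_tin []
at [ 409.641 -221.646   13.599   -1.642] tilt [0.0032 0.0041] F [ 0.5  0.4 -0. ] grip 0.302 t 33.95
   -0.001 0.001 0.007 0 0 0.001 | mm 1
  -> [ 409.5   -221.7     12.7     -1.642]
0.0024996668629494847
```

View pics/k2.png

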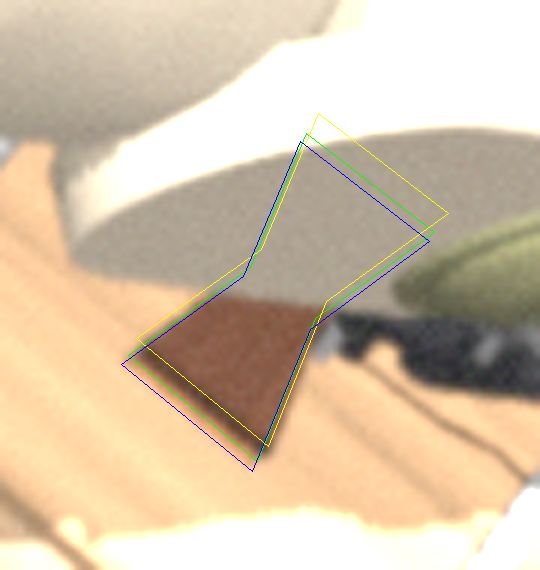

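The near end of the key sits about 1–2 mm too far out in +x. I'll nudge it 1 mm, let it settle, and hand in.

Emit:
drive_tool:
  series: "-0.009 0 0.005 0 0 0 0;-0.009 0 0.005 0 0 0 0;-0.009 0 0.005 0 0 0 0;-0.009 0 0.005 0 0 0 0;-0.009 0 0.005 0 0 0 0"

```text
time_s: 34.45
eef_pos: [408.6, -221.6, 13.0]
ee_rot: [-0.002, 0.999, -0.035, 0.002]
force: [-0.0, 0.0, -0.3]
grip_width: 0.297
```

```bash
python3 - <<'E'
from h import *
plan([]);print(ctrl.finish_job())
E
```

```text
at [ 408.559 -221.591   12.988   -1.642] tilt [0.0032 0.0041] F [-0.   0.  -0.3] grip 0.297 t 34.45
the job is handed in; nothing more can be done
None
```

Both offcuts are released in the dish. I handed the job in at 34.5 s with the key still held over the pocket at rest. The hand-in gave no verdict.

- **Key:** By my estimate it sits about 8 mm above the board. It is about 1 mm from the pocket's centre by the tool reading, probably 1–2 mm by the side camera. It lines up with the pocket to well under 1°, and the tool is tilted by about 0.3°. The force reading was near zero at the end, so I saw no sign of it touching the board.
- **Tool height reading:** My first grasp of the block closed on nothing, because the reported tool height was about 26 mm lower than the real fingertips. I found this by touching the shut fingers lightly on the block (about 39 N at the wrist) and then the board (about 15 N). Every height after that allows for it. The 8 mm gap is calculated from the tool height when I gripped the key on the bench.
- **Checks that fell short:** The arm blocked the overhead view of the held key, so only the near end was checked, from the side. The detector missed the block and the tin in the last side picture. The block was last found in the dish from above just before I lowered the key. I did not measure the tin and mallet again after the carry, but there was no sign of contact on the way.

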